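Stack a keyed sample-jar tray on its base

TASK

Slide the round sample-jar tray out by its tab until its carrying handle is well clear of the riser shelf, let go of it on the bench, then take it by the handle and stack it on the round base section, turned so that the notch in its rim goes over the base's key and it sits level and fully home, and let go. Keep the tray upright and do not drop it. Leave the base, the shelf's carton, the small jar, the water bottle and the hard hat where they stand.

Things in the scene. Friction and masses are not known exactly. Their poses are not given: they have to be found in the camera images.
- tray_center (a point): Loose round blue tray, 130 mm across, 90 mm high, 0.35-0.7 kg, upright on the bench, part-way under the riser. Point on its axis, 45 mm above its underside; z up, +x through its notch, -x through its pull tab. Rim wall 12 mm thick, 38 mm high, inner radius 53 mm, open below; a deck with four jars (tops at 50 mm) lies 20 mm above the underside.
- tray_tab (a point): Middle of the tray's pull tab: an upright blue plate, 12 mm thick (tray y), standing 40 mm out from the rim, from 8 to 44 mm above the tray's underside. This point is 86 mm from the tray's axis along tray -x and 30 mm above its underside. Axes as the tray's.
- tray_handle (a point): Middle of the tray's bare-metal carrying handle, a level bar across the tray over its axis: 88 mm long along tray y, 16 mm wide (tray x), 14 mm high, on a post at each end. This point is 83 mm above the tray's underside; the bar's top is at 90 mm. Axes as the tray's.
- tray_notch (a point): Middle of the notch in the tray's rim: a slot 22 mm wide cut through the full height of the rim wall, 59 mm from the axis along tray +x, 19 mm above the underside. Axes as the tray's.
- base_center (a point): Loose round blue base, 136 mm across, 1.6 kg, on the bench. Point on its axis 33 mm above the bench; z up, +x to its key. Flat shoulder at 50 mm height, where the tray's rim rests when home (tray_center then 62 mm above this point, x axes parallel). Inside it a boss, radius 50 mm, rises to 66 mm; the rim goes round it with 3 mm to spare.
- base_key (a point): Top of the base's key: an upright rib up the base's side and over its shoulder, 16 mm wide, from 56 to 78 mm from the axis along base +x, its flat top 62 mm above the bench (12 above the shoulder). This point is 67 mm from the axis. The tray's notch passes over it with 3 mm to spare at each side; turned wrongly, the rim rides on it. Axes as the base's.
- riser_edge (a point): Middle of the top front edge (116 mm high) of the fixed grey riser shelf: board 230 wide, 180 deep, underside at 108 mm; four legs 12 mm square, 108 mm either side of the middle, the front ones 20 mm behind the edge. +x points in under the shelf: the tray is drawn out along -x. Open at front and sides.
- carton_center (a point): Bystander: a white carton, 80 x 160 x 40 mm, with a blue label, on top of the riser shelf; its centre.
- jar: Bystander: a small closed jar, 56 mm across, 65 mm high, on the bench near the robot; origin under its centre.
- water: Bystander: a water bottle, 64 mm across, 200 mm high, on the bench to the left; origin under its centre.
- hat: Bystander: a white hard hat, 260 mm across, 140 mm high, on the bench to the right; origin under its centre.
There are look-alikes about, which are no part of the job. What is shaped like the part that bears tray_center but red is not meant.

How it is judged (in metres and radians):
On the way:
1. the tray stands on the bench with its axis at least 30 mm in front of the riser's front edge, let go (x of tray_center in the frame of riser_edge below -0.03 m and height (world z) of tray_center below 0.05 m and angle between tray_center's own z axis and vertical below 0.06 rad and contact force between tray and the arm below 0.1 N and contact force between tray and the fingers below 0.1 N), for 0.2 s.
At the end, for the whole second after the job is handed in: The tray rests at rest and let go on the base, which stands on the bench: underside on the shoulder (height within 2.5 mm), axes within 6 mm, notch over the key (turned within 0.1 rad of it), level within 0.04 rad (z of tray_center in the frame of base_center between 0.0595 and 0.0645 m and horizontal distance between tray_center and base_center below 0.006 m and angle between the x axis of tray_center and the x axis of base_center, either way round below 0.1 rad and angle between each of tray_center, base_center's own z axis and vertical below 0.04 rad and height (world z) of base_center below 0.037 m and linear speed of each of tray, base below 0.02 m/s); the robot touches nothing.
It fails at once if the tray is tipped by more than 0.5 rad (angle between tray_center's own z axis and vertical above 0.5 rad).
It fails at once if the tray is dropped (faster than 0.6 m/s while not gripped) (linear speed of tray above 0.6 m/s and contact force between tray and the fingers below 0.1 N).
It fails at once if the base is shifted by more than 40 mm (distance of base_center from where it was at the start of the episode above 0.04 m).
It fails at once if a bystander (carton, jar, bottle, hat) is moved by more than 30 mm (distance of any of carton_center, jar, water, hat from where it was at the start of the episode above 0.03 m).
It also fails if it takes over 58 s, if anything falls off the work surface, if the arm or the gripper's body presses on something with over 40 N, if the wrist force passes 120 N, or if a joint passes its speed limit or range.

ROBOT

A 6-joint arm with a two-finger parallel gripper is mounted at the origin on the work surface. World frame = base frame: x ahead of the robot, y to its left, z up, the work surface at z = 0. Lengths are in mm, angles in rad, forces in N, time in s.
With the tool pointing down it reaches from about 300 to 875 mm from the base axis. Payload 6.4 kg.
Tool frame: the origin (TCP) lies at the very end of the fingers, on their centre line; the grasp point (between the pads) lies 19 mm behind it (bot.grip_point_offset is the distance from the TCP to the grasp point, in mm); z points along the fingers, y is the line along which they close (so a half turn about z gives the same grasp; the last joint's range is limited). The gripper opens to 85 mm and grips with 20 to 120 N. Pads are 22 mm wide; open, the fingers measure 114 mm over their backs; the gripper's body (76 mm by 85 mm) begins 54 mm behind the grasp point. The pads swing forward as they close: fully open they stand 13 mm farther back than shut.
Start: joints at [1.031, 0.181, 1.607, -0, 1.354, -0.206], TCP at [188.379, 543.281, 231.288] pointing down, gripper open.
Joint ranges: [-2.99, 2.99], [-0.89, 2.07], [0.3, 2.58], [-1.14, 4.28], [0, 2.63], [-3.12, 3.12]. Speed limits (rad/s): [2.57, 2.57, 3.01, 3.14, 3.14, 3.14].

INTERFACE

Orientations are given as [roll, pitch, yaw] about the fixed x, y, z axes, in that order (R = Rz(yaw) Ry(pitch) Rx(roll)).
In Python, from plant import sensors, viewer, job_done, bot gives the robot as it stands. The module is installed in compiled form; this text tells all that it offers.
- The arm moves only by the tool servo_tool, never from a script. Its argument "increments" is text: rows parted by semicolons, each of 5 numbers parted by spaces: the finger opening in m, from 0 to 0.0854, then the shift along the world's x, y, z in m, then the turn about the world's z in rad. A call has 1 to 10 rows; each row is the pose to reach, as a shift and turn from the pose commanded when the call began; what a row does not reach only later rows make up. A row lasts 1/12 s, in which the tool goes at most 41.7 mm and 7.16 degrees, less where a joint would pass 70% of its speed; a pose out of reach is approached as far as the arm can. A call with a gripper value outside its range is refused whole. The fingers move at their own pace and stop on an object; "squeeze" is the grip in N (left out, the last holds). Time passes only in rows, so rows that repeat a pose let the fingers close. It gives the time, the measured TCP pose, the force, the opening and the grip force at its end, in the units of the state.
- sensors.get_state(): the state, without advancing time (a new reading comes with each control period).
- viewer.read_camera(name): name is "scene" or "top"; returns a dict with "frame" (420x560x3 uint8, red, green, blue), "range_z" (420x560 float32, mm along the optical axis (not along the pixel's ray), 0 where there is no reading), "intrinsics" (3x3 intrinsics, pixels), "camera_from_world" (4x4, takes a point from world to camera coordinates). Camera axes: x right, y up, looking along -z (the intrinsics and any distortion apply to the point x, -y, -z); pixel columns grow to the right and rows downward; lengths in mm; the calibration is good to about 2 mm. A picture is of the moment at which its call begins.
- job_done(): hands the job in; it is judged then, once.
The state is a dict: "time_s": time; "joint_pos": joint angles; "dq": joint speeds; "joint_torque": joint torques, N m; "tool_pos": TCP position; "orientation": TCP orientation; "wrist_force": force on the tool from outside, world axes, zero at the start; "torque": the same for the moment, N m; "opening": finger opening in mm; "grasp_force": force on a finger pad.
Only numpy, scipy, OpenCV 4.12 (cv2) and the standard library are available. Lean on these libraries where they do the work, as an engineer would, in place of code of your own. Each camera call takes 0.05 s, during which the arm holds its last target. There are 200 camera calls.

## Working session

There is one attempt and no reset: what is moved stays moved. The work goes in short steps, Python scripts to look and compute and a tool call to move; the robot and the scene stay as the last step left them, time stands still between calls to the robot, and variables do not carry over. Pictures are saved under pics/ and viewed, at most 10 in all, crops included, and the job is handed in when it is done.

Besides the shell and the picture viewer there is one more tool, called after "Call:" as a command line: name --argument value ..., lists and objects as JSON in quotes. servo_tool: Moves the arm, as the interface text tells. Its arguments: {"type":"object","properties":{"increments":{"type":"string"},"squeeze":{"type":"number"}},"required":["increments"]}

```bash
mkdir -p pics
cat > h.py <<'E'
import numpy as np, cv2
from plant import sensors, viewer, job_done, bot
def cam(n):
    c=viewer.read_camera(n); c['K']=np.array(c['intrinsics']); c['T']=np.array(c['camera_from_world']); return c
def world(c):
    K=c['K'];z=c['range_z'].astype(float);v,u=np.mgrid[0:z.shape[0],0:z.shape[1]]
    p=np.stack([(u-K[0,2])/K[0,0]*z,-(v-K[1,2])/K[1,1]*z,-z,np.ones_like(z)],-1)
    w=(p@np.linalg.inv(c['T']).T)[...,:3]; w[z<=0]=np.nan; return w
def save(c,n,crop=None,k=1):
    f=c['frame']; 
    if crop: f=f[crop[1]:crop[3],crop[0]:crop[2]]
    cv2.imwrite('pics/'+n,cv2.resize(np.ascontiguousarray(f[...,::-1]),None,fx=k,fy=k,interpolation=cv2.INTER_CUBIC))
E
python3 - <<'E'
from h import *
for n in('scene','top'):
    c=cam(n); save(c,n+'0.png'); np.save(n+'0.npy',world(c)); print(n,np.linalg.inv(c['T'])[:3].round(2),c['K'])
print(sensors.get_state())
E
```

```text
scene [[ 2.00000e-02 -5.60000e-01  8.30000e-01  1.67861e+03]
 [ 1.00000e+00 -1.00000e-02 -3.00000e-02 -5.28300e+01]
 [ 2.00000e-02  8.30000e-01  5.60000e-01  8.28470e+02]] [[442.92115907   0.         280.70420891]
 [  0.         442.92115907 211.72886027]
 [  0.           0.           1.        ]]
top [[ 0.00000e+00  1.00000e+00 -7.00000e-02  5.01330e+02]
 [-1.00000e+00  0.00000e+00  0.00000e+00 -1.02900e+01]
 [ 0.00000e+00  7.00000e-02  1.00000e+00  1.41554e+03]] [[437.62234102   0.         276.28212309]
 [  0.         437.62234102 209.59167936]
 [  0.           0.           1.        ]]
{'time_s': 0.1, 'joint_pos': array([ 1.03072826e+00,  1.81454203e-01,  1.60789039e+00,  3.88775886e-05,
        1.35381819e+00, -2.06297614e-01]), 'dq': array([-0.00086148, -0.00083602, -0.00378113,  0.00020999, -0.00147828,
        0.00166185]), 'joint_torque': array([ 8.06022636e-04, -4.45872080e+01, -3.52240062e+01, -2.86811674e-04,
        4.12013105e-03,  1.74942795e-05]), 'tool_pos': array([188.08773052, 542.84919681, 230.48981923]), 'orientation': array([-3.14006359e+00, -3.58770357e-04,  2.80781352e+00]), 'wrist_force': array([ 0.52786804, -0.70953208, -0.90439226]), 'torque': array([-0.01061763, -0.01862401, -0.01944796]), 'grasp_force': 0.0, 'opening': 85.57402825856764}
```

View pics/scene0.png

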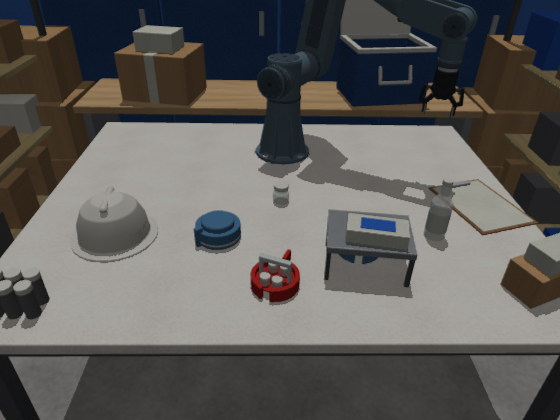

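View pics/top0.png

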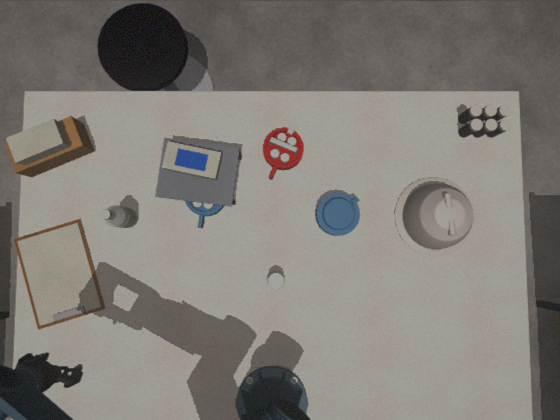

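The top view shows the blue tray under the riser, around (205,203), with its tab at (200,222). The base is at (338,213), with its key near (357,199). I'll enlarge this area and measure it.

Run:
```python
from h import *
c=cam('top'); w=world(c); f=c['frame'].astype(int); 
a=cv2.resize(c['frame'][125:240,150:250],None,fx=4,fy=4,interpolation=cv2.INTER_CUBIC)
b=cv2.resize(c['frame'][125+50:240,310:370],None,fx=6,fy=6,interpolation=cv2.INTER_CUBIC)
o=np.zeros((460,770,3),np.uint8);o[:,:400]=a;o[:390,405:765]=b
cv2.imwrite('pics/crop.png',o[...,::-1])
blue=(f[...,2]-f[...,0]>25)
def show(n,m):
    p=w[m]; print(n,len(p),np.nanmedian(p,0).round(1),np.nanmin(p,0).round(1),np.nanmax(p,0).round(1)); return p
v,u=np.mgrid[0:420,0:560]
B=blue&(u>300)&(u<375)&(v>175)&(v<250)
show('base',B)
for lo,hi in((60.5+3,75),(47,54),(58,63)):
    m=B&(w[...,2]>lo)&(w[...,2]<hi); p=show((lo,hi),m)
    (x,y),r=cv2.minEnclosingCircle(p[:,:2].astype(np.float32)); print(x,y,r)
T=blue&(u>180)&(u<230)&(v>194)&(v<235); show('tray',T)
tt=T&(v>216); p=show('tab',tt)
for vv in range(192,232,2):
    r=T[vv]; 
    if r.any(): print(vv,np.where(r)[0][[0,-1]],w[vv,r].mean(0).round(1))
R=(w[...,2]>110)&(w[...,2]<122)&(u>140)&(u<260)&(v>120)&(v<220); p=show('riser',R)
print(cv2.minAreaRect(p[:,:2].astype(np.float32)),cv2.boxPoints(cv2.minAreaRect(p[:,:2].astype(np.float32))))
for n,(uu,vv) in dict(jar=(276,277),water=(124,215)).items(): print(n,w[vv-3:vv+4,uu-3:uu+4].reshape(-1,3).mean(0).round())
```

```text
base 1480 [ 587.7 -202.7   62.5] [ 521.9 -271.8   17.9] [ 654.5 -137.2   74. ]
(63.5, 75) 656 [ 589.5 -203.4   66.7] [ 540.1 -265.    63.5] [ 639.3 -156.1   74. ]
598.3988037109375 -213.54454040527344 62.0571174621582
(47, 54) 459 [ 581.4 -196.5   50.1] [ 521.9 -271.    47. ] [ 653.8 -138.9   54. ]
588.9071655273438 -204.28404235839844 67.36124420166016
(58, 63) 143 [ 586.7 -212.4   61.8] [ 540.3 -265.8   58. ] [ 643.1 -150.8   63. ]
601.5166015625 -209.43197631835938 63.293296813964844
tray 300 [601.7 224.4  37.2] [546.7 162.1   2.4] [630.4 280.5  52.9]
tab 40 [562.5 227.3  44. ] [546.7 221.3  37.2] [578.4 233.3  52.9]
202 [186 192] [626.4 264.8  32.9]
204 [186 214] [620.4 255.6  29.1]
206 [188 221] [613.8 213.1  32.8]
208 [189 220] [607.5 218.7  30.9]
210 [191 218] [nan nan nan]
212 [194 215] [594.3 214.3  38.9]
214 [198 211] [nan nan nan]
216 [200 202] [581.4 224.3  43.8]
218 [199 202] [575.1 225.8  44. ]
220 [199 201] [568.7 226.9  46.2]
222 [199 201] [nan nan nan]
224 [198 201] [556.3 228.7  43.7]
226 [198 201] [nan nan nan]
riser 2892 [678.9 207.1 116.5] [607.5  99.9 110. ] [813.1 348.1 122. ]
((711.552734375, 224.77706909179688), (232.0314178466797, 180.85414123535156), 82.64849090576172) [[607.0241   121.28574 ]
 [786.39154   98.144325]
 [816.08136  328.2684  ]
 [636.7139   351.40982 ]]
jar [393. -11.  65.]
water [nan nan nan]
```

View pics/crop.png

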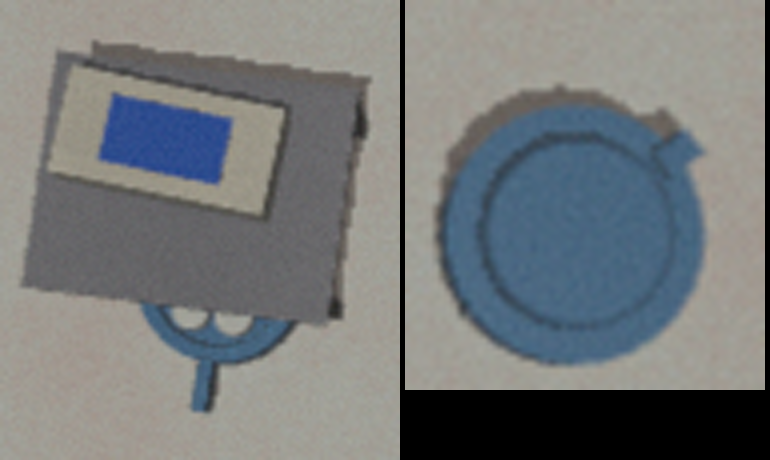

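Estimates:
- **Riser:** the front edge centre is about (622,236), and inward is −7.4°.
- **Tray:** +x is about −8.5°, the axis is about (650,214) and the tab tip is about (547,229).
- **Base:** the centre is about (588.5,−204.3), with the key at about −52°.

I'll grip the tab near (559,228).

Call:
servo_tool --increments "0.085 0.03 -0.026 0 0.03; 0.085 0.06 -0.052 0 0.06; 0.085 0.09 -0.077 0 0.09; 0.085 0.12 -0.103 0 0.12; 0.085 0.15 -0.129 0 0.15; 0.085 0.18 -0.155 0 0.185; 0.085 0.21 -0.18 0 0.185; 0.085 0.24 -0.206 0 0.185; 0.085 0.27 -0.232 0 0.185; 0.085 0.30 -0.255 0 0.185" --squeeze 60

```text
time_s: 0.98
tool_pos: [489.4, 286.4, 231.1]
orientation: [-3.141, -0.0, 2.992]
wrist_force: [0.5, 0.9, 0.1]
opening: 84.8
grasp_force: 0.0
```

Call:
servo_tool --increments "0.085 0.03 -0.026 -0.01 0; 0.085 0.055 -0.048 -0.03 0; 0.085 0.07 -0.06 -0.06 0; 0.06 0.07 -0.06 -0.09 0; 0.06 0.07 -0.06 -0.11 0; 0.06 0.07 -0.06 -0.12 0; 0.06 0.07 -0.06 -0.12 0"

```text
time_s: 1.57
tool_pos: [556.2, 227.7, 108.1]
orientation: [-3.14, -0.006, 2.993]
wrist_force: [0.1, -1.2, -0.2]
opening: 59.9
grasp_force: 0.0
```

Call:
servo_tool --increments "0.06 0 0 -0.03 0; 0.06 0 0 -0.06 0; 0.06 0 0 -0.08 0; 0.06 0 0 -0.093 0; 0.06 0 0 -0.097 0; 0.06 0 0 -0.097 0"

```text
time_s: 2.07
tool_pos: [558.5, 228.6, 14.5]
orientation: [-3.142, -0.0, 2.993]
wrist_force: [-0.1, -0.3, -0.4]
opening: 60.0
grasp_force: 0.0
```

Run:
```python
from h import *
print(sensors.get_state()['tool_pos'])
c=cam('scene'); d=cam('top'); 
a=cv2.resize(c['frame'][190:300,310:430],None,fx=3.3,fy=3.3); b=cv2.resize(d['frame'][150:260,150:270],None,fx=3.3,fy=3.3)
cv2.imwrite('pics/c2.png',np.hstack([a,b])[...,::-1])
```

```text
[558.48368257 228.60289152  14.53003086]
```

View pics/c2.png

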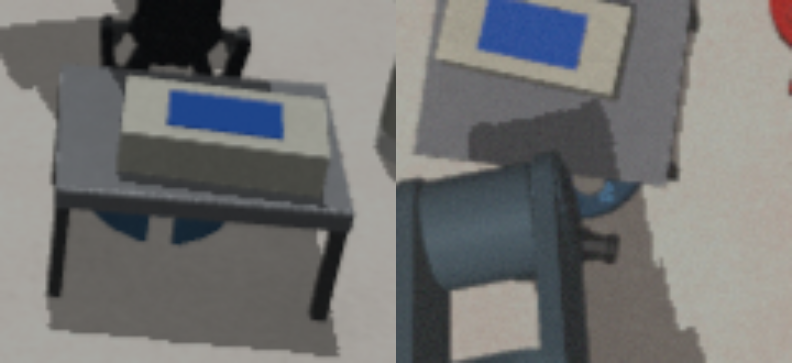

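The gripper straddles the tab and touches nothing, and the notch shows on the far side. Next I'll close on the tab and then pull.

Call:
servo_tool --increments "0.0 0 0 0 0; 0.0 0 0 0 0; 0.0 0 0 0 0; 0.0 0 0 0 0; 0 0 0 0 0; 0 0 0 0 0; 0 0 0 0 0; 0 -0.005 0.0006 0 0; 0 -0.010 0.0013 0 0; 0 -0.020 0.0026 0 0"

```text
time_s: 3.0
tool_pos: [540.1, 230.9, 15.1]
orientation: [3.14, 0.004, 2.992]
wrist_force: [5.4, -2.1, 3.5]
opening: 11.1
grasp_force: 59.5
```

Call:
servo_tool --increments "0 -0.013 0.0017 0 0; 0 -0.026 0.0033 0 0; 0 -0.039 0.005 0 0; 0 -0.052 0.0067 0 0; 0 -0.065 0.0083 0 0; 0 -0.078 0.010 0 0; 0 -0.091 0.0117 0 0; 0 -0.104 0.0133 0 0; 0 -0.117 0.015 0 0; 0 -0.130 0.0167 0 0"

```text
time_s: 3.83
tool_pos: [409.0, 248.0, 15.1]
orientation: [3.14, 0.003, 2.993]
wrist_force: [5.1, 0.1, 2.7]
opening: 11.1
grasp_force: 59.5
```

Call:
servo_tool --increments "0 0 0 0 0; 0 0 0 0 0; 0.06 0 0 0 0; 0.06 0 0 0 0; 0.06 0 0 0 0; 0.06 0 0 0 0; 0.06 0 0 0.02 0; 0.06 0 0 0.05 0; 0.06 0 0 0.08 0; 0.06 0 0 0.11 0"

```text
time_s: 4.67
tool_pos: [407.6, 247.3, 124.9]
orientation: [-3.141, -0.002, 2.993]
wrist_force: [1.0, -0.5, -0.5]
opening: 59.7
grasp_force: 0.0
```

Call:
servo_tool --increments "0.06 -0.02 0.02 0.03 -0.1; 0.06 -0.04 0.04 0.06 -0.2; 0.06 -0.06 0.07 0.09 -0.3; 0.06 -0.08 0.11 0.11 -0.4; 0.06 -0.08 0.15 0.11 -0.5; 0.06 -0.08 0.19 0.11 -0.6; 0.06 -0.08 0.22 0.11 -0.7; 0.06 -0.08 0.22 0.11 -0.8; 0.06 -0.08 0.22 0.11 -0.8"

```text
time_s: 5.42
tool_pos: [327.4, 468.8, 233.0]
orientation: [-3.139, 0.0, 2.192]
wrist_force: [-0.6, -0.0, 0.8]
opening: 60.2
grasp_force: 0.0
```

Run:
```python
from h import *
print(sensors.get_state()['tool_pos'])
c=cam('scene'); d=cam('top'); save(d,'t3.png')
np.savez('t3.npz',f=d['frame'],w=world(d),K=d['K'],T=d['T']); np.savez('s3.npz',f=c['frame'],w=world(c),K=c['K'],T=c['T'])
a=cv2.resize(d['frame'][160:280,150:270],None,fx=5,fy=5,interpolation=cv2.INTER_CUBIC)
cv2.imwrite('pics/c3.png',a[...,::-1])
```

```text
[327.40070631 468.81861071 232.99045082]
```

View pics/c3.png

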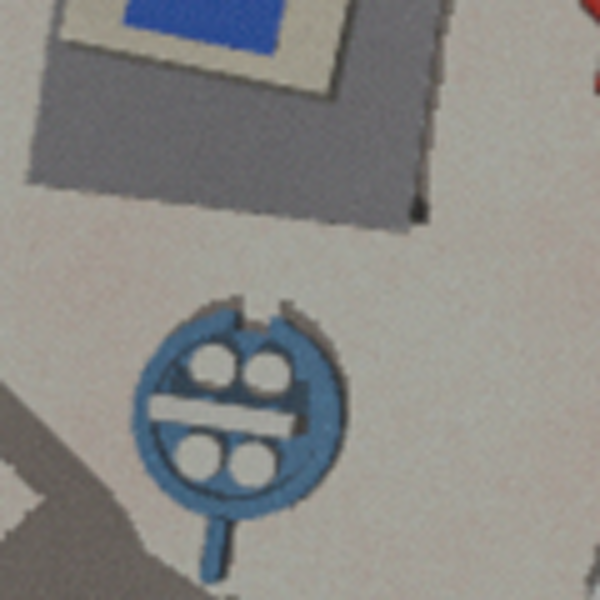

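The tray stands clear of the riser. In the crop the handle bar runs from (150,407) to (296,423), the notch is near (257,322) and the tab tip is at (212,580). I'll now measure the tray and base poses precisely.

```bash
cat > m.py <<'E'
from h import *
def plane(d,u,v,z):
    Ti=np.linalg.inv(d['T']);K=d['K'];r=np.array([(u-K[0,2])/K[0,0],-(v-K[1,2])/K[1,1],-1]);r=Ti[:3,:3]@r;o=Ti[:3,3]
    return (o+r*(z-o[2])/r[2])[:2]
def circ(p):
    A=np.c_[2*p,np.ones(len(p))];s=np.linalg.lstsq(A,(p**2).sum(1),rcond=None)[0];return s[:2],np.sqrt(s[2]+s[0]**2+s[1]**2)
def rob(p):
    for _ in range(6):
        c,r=circ(p); e=abs(np.linalg.norm(p-c,axis=1)-r); p=p[e<max(2,1.5*np.median(e))]
    return c,r,len(p)
E
python3 - <<'E'
from m import *
d=dict(np.load('t3.npz'))
cr=lambda x,y:((x+.5)/5-.5+150,(y+.5)/5-.5+160)
P=lambda x,y,z:plane(d,*cr(x,y),z)
bl=(P(150,396,90)+P(149,418,90))/2; br=(P(297,411,90)+P(294,434,90))/2
v=bl-br; print('bar',(bl+br)/2,np.linalg.norm(v),'trayx',np.degrees(np.arctan2(v[1],v[0]))-90)
t=(P(206,578,44)+P(222,578,44))/2; n=P(258,322,38);n2=(P(240,312,38)+P(277,318,38))/2
print('tabtip',t,'notch',n,n2, np.degrees(np.arctan2(*(n2-t)[::-1])), np.linalg.norm(n2-t))
w=d['w'];f=d['f'].astype(int);vv,uu=np.mgrid[0:420,0:560]
m=(w[...,2]>78)&(w[...,2]<100)&(uu>175)&(uu<215)&(vv>235)&(vv<252)
p=w[m][:,:2].astype(np.float32);print('depthbar',m.sum(),cv2.minAreaRect(p),np.median(w[m][:,2]))
blue=((f[...,2]-f[...,0]>25)).astype(np.uint8)
def outl(box,z,lo,hi):
    b=np.zeros_like(blue);x0,y0,x1,y1=box;b[y0:y1,x0:x1]=blue[y0:y1,x0:x1]
    k=max(cv2.findContours(b,cv2.RETR_EXTERNAL,cv2.CHAIN_APPROX_NONE)[0],key=cv2.contourArea)[:,0]
    return np.array([plane(d,*q,z) for q in k])
def fit(p,c,r):
    p=p[abs(np.linalg.norm(p-c,axis=1)-r)<5]; return rob(p)
print('tray',fit(outl((170,215,225,282),38,0,0),np.array([500,234]),65))
pb=outl((305,180,375,245),50,0,0);print('base',fit(pb,np.array([588.5,-204]),67))
c=np.array([588.5,-204.]); q=pb[np.linalg.norm(pb-c,axis=1)>72];print('key outl',len(q),q.round(0).tolist())
s=dict(np.load('s3.npz'));np.set_printoptions(suppress=True)
a=cv2.resize(d['f'][180:245,305:375],None,fx=8,fy=8,interpolation=cv2.INTER_CUBIC);cv2.imwrite('pics/b4.png',a[...,::-1])
E
```

```text
bar [498.36559709 236.24792447] 88.77568461143287 trayx -6.011265148645009
tabtip [397.07932958 248.64677653] notch [556.48424516 224.38697884] [560.89384612 224.13027935] -8.511718454792033 165.63892798347382
depthbar 158 ((497.94720458984375, 236.62615966796875), (87.11930847167969, 16.118391036987305), 81.55343627929688) 90.61815236256064
tray (array([498.23840081, 236.86094432]), np.float64(63.904792691925955), 97)
base (array([ 588.6456819 , -203.60160912]), np.float64(66.19484488850011), 117)
key outl 7 [[628.0, -265.0], [631.0, -268.0], [631.0, -271.0], [635.0, -268.0], [638.0, -265.0], [641.0, -262.0], [641.0, -259.0]]
```

View pics/b4.png

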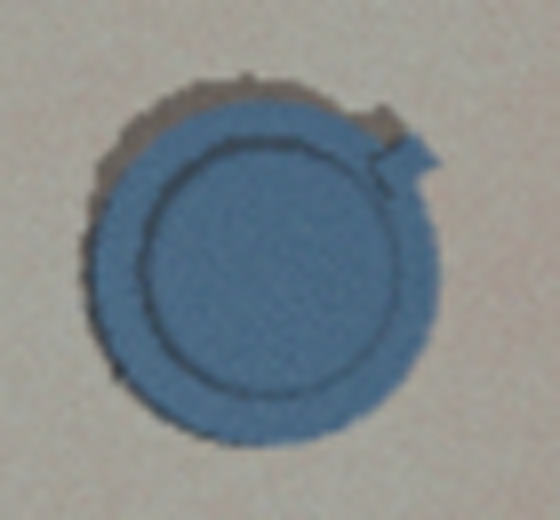

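Run:
```python
from m import *
d=dict(np.load('t3.npz'))
P=lambda x,y,z:plane(d,(x+.5)/8-.5+305,(y+.5)/8-.5+180,z)
c=np.array([588.6,-203.7])
for n,q,z in(('o1',(411,133),62),('o2',(440,162),62),('i1',(372,157),62),('mid',(426,148),62)):
    p=P(*q,z);e=p-c;print(n,p.round(1),np.linalg.norm(e).round(1),np.degrees(np.arctan2(e[1],e[0])).round(1))
# boss circle top z66 from dark ring edge
b=[(270,148),(396,270),(270,392),(147,270)]
print(np.mean([P(*q,60) for q in b],0))
w=d['w'];vv,uu=np.mgrid[0:420,0:560]
m=(w[...,2]>59)&(w[...,2]<72)&(uu>305)&(uu<375)&(vv>180)&(vv<245)
p=w[m][:,:2];r=np.linalg.norm(p-c,axis=1);k=p[(r>56)];print(len(k),k.mean(0));e=k.mean(0)-c;print(np.degrees(np.arctan2(e[1],e[0])),np.linalg.norm(e))
k=p[r<53];print('boss',k.mean(0))
s=dict(np.load('s3.npz'));w=s['w'];f=s['f'].astype(int)
vv,uu=np.mgrid[0:420,0:560];B=(f[...,2]-f[...,0]>25)&(uu>185)&(uu<250)&(vv>200)&(vv<260)
p=w[B&(w[...,2]>63)&(w[...,2]<72)][:,:2];p=p[np.linalg.norm(p-c,axis=1)<53];print('scene boss',p.mean(0),cv2.minEnclosingCircle(p.astype(np.float32)))
k=w[B&(w[...,2]>57)&(w[...,2]<66)];k=k[np.linalg.norm(k[:,:2]-c,axis=1)>57];e=k.mean(0)[:2]-c;print('scene key',len(k),np.degrees(np.arctan2(e[1],e[0])),np.linalg.norm(e))
bar=(w[...,2]>87)&(w[...,2]<96)&(abs(w[...,0]-498)<60)&(abs(w[...,1]-237)<60);print('scene bar',cv2.minAreaRect(w[bar][:,:2].astype(np.float32)))
```

```text
o1 [ 642.2 -259.5] 77.4 -46.2
o2 [ 630.9 -270.7] 79.2 -57.7
i1 [ 632.9 -244.3] 60.0 -42.5
mid [ 636.4 -265.3] 78.0 -52.2
[ 589.05390295 -204.78648015]
35 [ 630.23006485 -257.86386174]
-52.45430592818049 68.3138801241882
boss [ 588.32579223 -204.53470235]
scene boss [ 593.04601194 -208.20412668] ((591.7142333984375, -209.4818878173828), 49.2101936340332)
scene key 35 -53.43450878313282 71.51197250170077
scene bar ((499.9748229980469, 230.6192626953125), (84.95343017578125, 19.44028663635254), 81.46282958984375)
```

The estimates agree. The tray is at (498.2,236.7) turned −8.45°, and the base at (588.6,−204.2) turned −52.4°. Next is the handle grasp.

Call:
servo_tool --increments "0.08 0.02 -0.026 0 -0.09; 0.08 0.04 -0.052 0 -0.18; 0.08 0.06 -0.08 0 -0.27; 0.08 0.08 -0.108 0 -0.36; 0.08 0.10 -0.136 0 -0.45; 0.08 0.12 -0.164 0 -0.54; 0.08 0.14 -0.19 -0.02 -0.63; 0.08 0.16 -0.215 -0.045 -0.72; 0.08 0.17 -0.231 -0.07 -0.77; 0.08 0.17 -0.231 -0.084 -0.77"

```text
time_s: 6.35
tool_pos: [499.0, 231.5, 148.0]
orientation: [-3.14, 0.002, 1.417]
wrist_force: [0.1, -0.2, 0.1]
opening: 79.9
grasp_force: 0.0
```

Call:
servo_tool --increments "0.08 0 0 0 0; 0.08 0 0 -0.03 0; 0.08 0 0 -0.055 0; 0.08 0 0 -0.075 0; 0.08 0 0 -0.084 0; 0.08 0 0 -0.084 0"

```text
time_s: 6.85
tool_pos: [496.9, 236.2, 65.2]
orientation: [-3.139, 0.001, 1.424]
wrist_force: [-0.5, -0.4, -0.5]
opening: 80.0
grasp_force: 0.0
```

Call:
servo_tool --increments "0 0 0 0 0; 0 0 0 0 0; 0 0 0 0 0; 0 0 0 0 0; 0 0 0 0 0; 0 0 0 0 0; 0 0 0 0 0; 0 0 0 0 0; 0 0 0 0 0" --squeeze 80

```text
time_s: 7.6
tool_pos: [498.7, 236.8, 67.2]
orientation: [3.141, -0.0, 1.423]
wrist_force: [-3.0, -0.1, 7.5]
opening: 14.4
grasp_force: 78.9
```

Call:
servo_tool --increments "0 0 0 0.005 0; 0 0 0 0.015 0; 0 0 0 0.03 0; 0 0 0 0.05 0; 0 0 0 0.07 0; 0 0 0 0.09 0; 0 0 0 0.105 0; 0 0 0 0.115 0; 0 0 0 0.12 0; 0 0 0 0.12 0"

```text
time_s: 8.43
tool_pos: [498.8, 236.7, 187.3]
orientation: [3.14, -0.001, 1.423]
wrist_force: [-0.2, -0.5, -4.7]
opening: 14.2
grasp_force: 78.4
```

Call:
servo_tool --increments "0 0.002 -0.01 0 -0.02; 0 0.006 -0.03 0 -0.06; 0 0.012 -0.055 0 -0.1; 0 0.017 -0.08 0 -0.15; 0 0.022 -0.105 0 -0.2; 0 0.027 -0.13 0 -0.25; 0 0.032 -0.155 0 -0.3; 0 0.037 -0.18 0 -0.35; 0 0.042 -0.205 0 -0.4; 0 0.046 -0.23 0 -0.44"

```text
time_s: 9.27
tool_pos: [543.4, 4.7, 184.6]
orientation: [-3.139, 0.001, 0.979]
wrist_force: [0.3, -0.8, -4.9]
opening: 14.5
grasp_force: 78.4
```

Call:
servo_tool --increments "0 0.005 -0.025 0 -0.05; 0 0.01 -0.05 0 -0.1; 0 0.015 -0.075 0 -0.15; 0 0.02 -0.1 0 -0.2; 0 0.025 -0.125 0 -0.24; 0 0.03 -0.15 0 -0.27; 0 0.036 -0.175 0 -0.3; 0 0.041 -0.195 0 -0.32; 0 0.0444 -0.208 0 -0.327; 0 0.0444 -0.211 0 -0.327"

```text
time_s: 10.1
tool_pos: [588.2, -207.1, 184.8]
orientation: [-3.14, 0.001, 0.653]
wrist_force: [-0.1, 0.3, -5.6]
opening: 14.6
grasp_force: 78.5
```

Call:
servo_tool --increments "0 0 0 -0.01 0; 0 0 0 -0.025 0; 0 0 0 -0.035 0; 0 0 0 -0.04 0; 0 0 0 -0.04 0; 0 0 0 -0.04 0"

```text
time_s: 10.6
tool_pos: [588.6, -203.6, 145.9]
orientation: [-3.141, 0.0, 0.657]
wrist_force: [-0.2, 0.4, -4.9]
opening: 14.3
grasp_force: 78.5
```

Run:
```python
from m import *
print(sensors.get_state()['tool_pos'],sensors.get_state()['orientation'])
c=cam('scene'); d=cam('top')
np.savez('t5.npz',f=d['frame'],w=world(d),K=d['K'],T=d['T']); np.savez('s5.npz',f=c['frame'],w=world(c),K=c['K'],T=c['T'])
a=cv2.resize(c['frame'][150:260,160:285],None,fx=3.2,fy=3.2,interpolation=cv2.INTER_CUBIC); b=cv2.resize(d['frame'][160:270,290:415],None,fx=3.2,fy=3.2,interpolation=cv2.INTER_CUBIC)
cv2.imwrite('pics/c5.png',np.hstack([a,b])[...,::-1])
```

```text
[ 588.57012386 -203.56737618  145.87968755] [-3.14059344e+00  3.32209719e-04  6.56705106e-01]
```

View pics/c5.png

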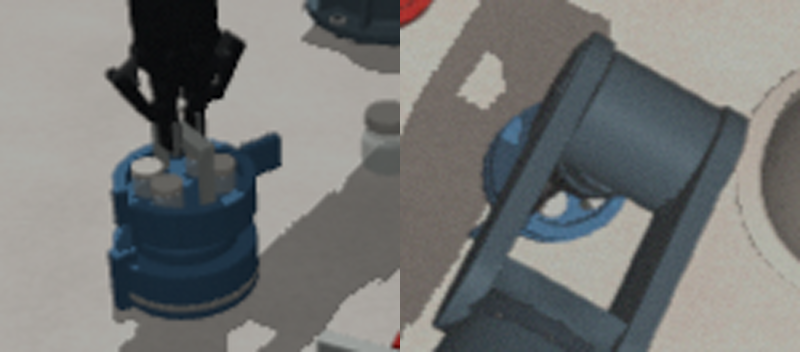

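The tray hangs level just above the base, and its notch lines up over the key on the left side. I'll lower it gently and watch the force.

Call:
servo_tool --increments "0 0 0 -0.004 0; 0 0 0 -0.008 0; 0 0 0 -0.011 0; 0 0 0 -0.013 0; 0 0 0 -0.015 0; 0 0 0 -0.016 0; 0 0 0 -0.016 0"

```text
time_s: 11.28
tool_pos: [588.6, -204.4, 129.9]
orientation: [-3.141, 0.0, 0.656]
wrist_force: [0.3, 0.3, -4.3]
opening: 14.2
grasp_force: 78.5
```

Call:
servo_tool --increments "0 0 0 -0.002 0; 0 0 0 -0.004 0; 0 0 0 -0.006 0; 0 0 0 -0.008 0; 0 0 0 -0.008 0; 0 0 0 -0.008 0"

```text
time_s: 11.78
tool_pos: [588.6, -204.3, 122.0]
orientation: [-3.141, 0.0, 0.656]
wrist_force: [-0.4, -0.6, -4.8]
opening: 14.1
grasp_force: 78.4
```

The underside is at about 55 mm with no contact force, so it is already past both the boss top and the key top.

Call:
servo_tool --increments "0 0 0 -0.001 0; 0 0 0 -0.002 0; 0 0 0 -0.003 0; 0 0 0 -0.004 0; 0 0 0 -0.005 0; 0 0 0 -0.0055 0; 0 0 0 -0.0055 0"

```text
time_s: 12.37
tool_pos: [588.7, -204.3, 117.2]
orientation: [-3.141, 0.0, 0.656]
wrist_force: [-2.9, 2.7, -0.2]
opening: 14.5
grasp_force: 79.2
```

It has made contact at the expected home height of 117.2. Now I'll release and retreat.

Call:
servo_tool --increments "0.02 0 0 0 0; 0.03 0 0 0 0; 0.05 0 0 0 0; 0.06 0 0 0 0; 0.06 0 0 0 0; 0.06 0 0 0.02 0; 0.06 0 0 0.05 0; 0.06 0 0 0.08 0; 0.06 0 0 0.11 0; 0.06 0 0 0.14 0"

```text
time_s: 13.2
tool_pos: [588.7, -204.4, 258.3]
orientation: [3.141, -0.0, 0.656]
wrist_force: [-0.4, 0.2, -0.5]
opening: 60.0
grasp_force: 0.0
```

Call:
servo_tool --increments "0.06 -0.03 0.03 0 0; 0.06 -0.06 0.06 0 0; 0.06 -0.09 0.09 0 0; 0.06 -0.12 0.12 0 0; 0.06 -0.14 0.15 0 0; 0.06 -0.15 0.18 0 0; 0.06 -0.15 0.21 0 0; 0.06 -0.15 0.24 0 0; 0.06 -0.15 0.24 0 0; 0.06 -0.15 0.24 0 0"

```text
time_s: 14.03
tool_pos: [438.7, 36.7, 257.1]
orientation: [3.141, -0.001, 0.659]
wrist_force: [-0.3, -0.4, 0.5]
opening: 59.6
grasp_force: 0.0
```

Run:
```python
from m import *
print(sensors.get_state()['tool_pos'])
c=cam('scene'); d=cam('top'); w=world(d)
a=cv2.resize(c['frame'][180:270,170:260],None,fx=4.4,fy=4.4,interpolation=cv2.INTER_CUBIC); b=cv2.resize(d['frame'][165:255,293:383],None,fx=4.4,fy=4.4,interpolation=cv2.INTER_CUBIC)
cv2.imwrite('pics/c6.png',np.hstack([a,b])[...,::-1])
vv,uu=np.mgrid[0:420,0:560];near=(abs(w[...,0]-588)<75)&(abs(w[...,1]+204)<75)
m=near&(w[...,2]>133);p=w[m];print('bar',np.median(p[:,2]),cv2.minAreaRect(p[:,:2].astype(np.float32)))
m=near&(w[...,2]>80)&(w[...,2]<92);p=w[m];print('rim z',np.median(p[:,2]));A=np.c_[p[:,:2]-[588,-204],np.ones(len(p))];print('tilt',np.linalg.lstsq(A,p[:,2],rcond=None)[0])
```

```text
[438.696619    36.74257561 257.12082069]
bar 139.91444461878245 ((587.8670043945312, -203.08273315429688), (87.40882110595703, 16.730087280273438), 36.993507385253906)
rim z 87.64006036513422
tilt [-1.89706764e-03  4.48547928e-03  8.71950595e+01]
```

View pics/c6.png

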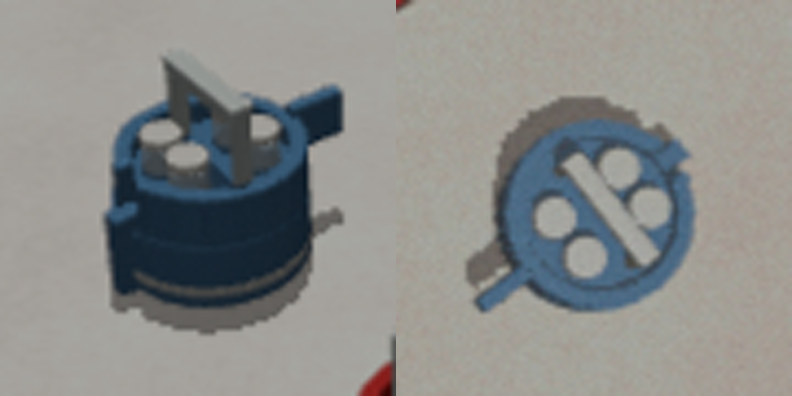

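The tray is seated level: the bar top is at 140 mm (50 + 90), it is turned −53°, the key sits in the notch and the tool is clear. I'm handing in.

```bash
python3 -c "
from plant import job_done; print(job_done())"
```

```text
the job is handed in; nothing more can be done
None
```

I slid the tray out by its tab and released it on the bench, then stacked it on the base by its handle. In the last camera check before handing in, it sat level and fully home with the notch over the key and the gripper clear; the hand-in gave no verdict.

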